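Lock the ring clamp in its tool cradle

TASK

Two open wooden tool cradles stand on the bench and the red cabinet top beside it; the turned wooden ring clamp lies in one, the graver in the other. Swing the keeper bar of the ring clamp's cradle fully shut across the clamp, past the spring roller into its detent, and let go. Leave the graver's cradle open.

Things in the scene. Friction and masses are not known exactly. Their poses are not given: they have to be found in the camera images.
- ring_clamp: Turned wooden ring clamp, a rod 121 mm long and 24 mm thick with a pale band at its middle, lying in the trough of cradle_1. Origin under its middle; its y axis runs along it.
- cradle_1: Wooden cradle holding the ring clamp: base 124 x 150 x 12 mm, fixed, turned up to 20 degrees. Origin at bench level under its centre; y along the trough, z up. Trough walls 23 mm high. The keeper bar's vertical hinge is at x +48 mm, y 0; the catch with its end stop and spring roller is at x -59 to -33, y -15 to 23 mm, top 50 mm. A like cradle holds the graver.
- keeper_1 (a joint): Angle of cradle_1's steel keeper bar (14 mm wide, 83 mm long, 41 to 48 mm over the bench): 0 = shut. At angle a it points from the hinge along (-cos a, sin a) in the cradle's x, y; starts 1.2 to 1.9. It swings lightly and stays where left; from about 0.3 to 0.17 it pushes a sprung roller aside (under 10 N at the knob), springing back if let go; past that it snaps home and is held at the stop at 0.
- keeper_1_knob (a point): Point on the axis of the upright round wooden knob on cradle_1's keeper bar, 71 mm over the bench, 62 mm from the hinge. The knob is 14 mm thick and runs from 51 mm (above a flat brass collar 18 mm wide) to 85 mm over the bench; it can be gripped or pushed sideways.
- keeper_2 (a joint): Angle of the like keeper bar on the other cradle, which holds the graver (red and wooden ball handle, steel blade); starts 1.2 to 1.9 and is to stay open.
There are look-alikes about, which are no part of the job. What is shaped like the ring_clamp but blue or turquoise is not meant.

How it is judged:
At the end, for the whole second after the job is handed in: The keeper bar of the ring clamp's cradle is within 0.1 rad of shut, held in its detent; the other keeper bar is still open by more than 1.0 rad; the ring clamp lies at rest in the trough under the bar, its middle within 20 mm of the cradle's and its underside less than 20 mm over the bench (value of joint keeper_1 below 0.1 rad and value of joint keeper_2 above 1 rad and horizontal distance between ring_clamp and cradle_1 below 0.02 m and z of ring_clamp in the frame of cradle_1 below 0.02 m and linear speed of ring_clamp below 0.02 m/s); the robot touches nothing.
It also fails if it takes over 32 s, if anything falls off the work surface, if the arm or the gripper's body presses on something with over 40 N, if the wrist force passes 120 N, or if a joint passes its speed limit or range.

ROBOT

A 6-joint arm with a two-finger parallel gripper is mounted at the origin on a cart in front of the work surface, level with it; the furniture and walls round the work are solid. World frame = base frame: x ahead of the robot, y to its left, z up, the work surface at z = 0. Lengths are in m, angles in rad, forces in N, time in s.
With the tool pointing down it reaches from about 0.375 to 0.975 m from the base axis. Payload 3.8 kg.
Tool frame: the origin (TCP) lies on the mounting face of the last link; the fingertips stand 173 mm ahead of it and the grasp point (between the pads) lies 155 mm ahead of it; z points along the fingers, y is the line along which they close (so a half turn about z gives the same grasp; the last joint's range is limited). The gripper opens to 85 mm and grips with 20 to 120 N. Pads are 22 mm wide; open, the fingers measure 114 mm over their backs; the gripper's body (76 mm by 85 mm) begins 54 mm behind the grasp point. The pads swing forward as they close: fully open they stand 13 mm farther back than shut.
Start: joints at [-1.261, 0.264, 1.604, -0, 1.274, -0.037], TCP at [0.229, -0.635, 0.405] pointing down, gripper open.
Joint ranges: [-2.63, 2.63], [-0.94, 2.18], [0.31, 2.57], [-1.31, 4.45], [0, 2.66], [-2.55, 2.55]. Speed limits (rad/s): [2.57, 2.57, 3.14, 3.14, 3.14, 3.14].

INTERFACE

Orientations are given as a rotation vector (axis times angle).
In Python, from workcell import bot gives the robot as it stands.
- The arm moves only by the tool drive_tool, never from a script. Its argument "increments" is a list of rows, each an object with "delta_pos": the shift along the tool's x, y, z in mm, a list of three; "turn": the turn about the tool's z in rad; "jaw": the opening, from -1 (shut) to 1 (fully open). A call has 1 to 8 rows; each row shifts and turns the commanded pose from where the row before left it, along the tool's axes as they then stand; what a row does not reach is not made up. A row lasts 1/12 s, in which the tool goes at most 41.7 mm and 7.16 degrees, less where a joint would pass 70% of its speed; a pose out of reach is approached as far as the arm can. A call is refused whole if a number of a shift passes 41.7 or a number of a turn 0.125, either way. A call with a gripper value outside its range is refused whole. The fingers move at their own pace and stop on an object; "grip_force" is the grip in N (left out, the last holds). Time passes only in rows, so rows that do not move let the fingers close. It gives the time, the measured TCP pose, the force, the opening and the grip force at its end, in the units of the state.
- bot.read_state(): the state, without advancing time (a new reading comes with each control period).
- bot.read_camera(name): name is "scene" or "top" or "wrist"; returns a dict with "pixels" (384x512x3 uint8, red, green, blue), "fovy" (degrees; the focal length in pixels is half the picture's height over the tangent of half this angle, whatever the lens; pixels are square), "cx", "cy" (the principal point, pixels), "k1" (the pictures are not rectified: a ray, as slopes to the right and down, at radius r is drawn at 1 + k1 r^2 times it, then the intrinsics apply), "camera_from_world" (4x4, takes a point from world to camera coordinates); the wrist camera has in their place "hand_eye" (4x4, takes a point from camera to tool coordinates, whose origin is the TCP and whose axes are the flange's). Camera axes: x right, y down, z forward; pixel columns grow to the right and rows downward; lengths in m; the calibration is good to about 2 mm. A picture is of the moment at which its call begins: read the wrist's pose just before it. There is no depth.
- bot.finish_job(): hands the job in; it is judged then, once.
The state is a dict: "time": time; "q": joint angles; "joint_vel": joint speeds; "joint_torque": joint torques, N m; "tool_pos": TCP position; "tcp_rot": TCP orientation; "wrist_force": force on the tool from outside, world axes, zero at the start; "torque": the same for the moment, N m; "width": opening from 0.0 (shut) to 1.0 (fully open); "grip_force": force on a finger pad.
Only numpy, scipy, OpenCV 4.12 (cv2) and the standard library are available. Lean on these libraries where they do the work, as an engineer would, in place of code of your own. Each camera call takes 0.05 s, during which the arm holds its last target. There are 200 camera calls.

## Working session

There is one attempt and no reset: what is moved stays moved. The work goes in short steps, Python scripts to look and compute and a tool call to move; the robot and the scene stay as the last step left them, time stands still between calls to the robot, and variables do not carry over. Pictures are saved under pics/ and viewed, at most 10 in all, crops included, and the job is handed in when it is done.

Besides the shell and the picture viewer there is one more tool, called after "Emit:" by a JSON object that holds its "fn" and its "kwargs", one argument or row to a line. drive_tool: Moves the arm, as the interface text tells. Its arguments: {"type":"object","properties":{"increments":{"type":"array"},"grip_force":{"type":"number"}},"required":["increments"]}

```bash
mkdir -p pics; cat > h.py <<'E'
from workcell import bot
import numpy as np, cv2
from scipy.spatial.transform import Rotation as R
def cam(name):
    s=bot.read_state(); c=bot.read_camera(name)
    f=192/np.tan(np.radians(c['fovy'])/2)
    K=np.array([[f,0,c['cx']],[0,f,c['cy']],[0,0,1]])
    if name=='wrist':
        T=np.eye(4);T[:3,:3]=R.from_rotvec(s['tcp_rot']).as_matrix();T[:3,3]=s['tool_pos']
        W=T@np.array(c['hand_eye'])
    else: W=np.linalg.inv(np.array(c['camera_from_world']))
    return dict(img=np.ascontiguousarray(c['pixels'][:,:,::-1]),K=K,D=np.array([c['k1'],0,0,0.]),W=W,s=s)
def ray(c,uv):
    p=cv2.undistortPoints(np.array([[uv]],float),c['K'],c['D'])[0,0]
    return c['W'][:3,3], c['W'][:3,:3]@np.array([p[0],p[1],1])
def onz(c,uv,z):
    o,d=ray(c,uv); return o+d*(z-o[2])/d[2]
def proj(c,P):
    M=np.linalg.inv(c['W']); 
    return cv2.projectPoints(np.array([P],float),cv2.Rodrigues(M[:3,:3])[0],M[:3,3],c['K'],c['D'])[0].ravel()
def tri(c1,u1,c2,u2):
    o1,d1=ray(c1,u1);o2,d2=ray(c2,u2)
    t=np.linalg.lstsq(np.c_[d1,-d2],o2-o1,rcond=None)[0]
    a=o1+d1*t[0];b=o2+d2*t[1]; return (a+b)/2,np.linalg.norm(a-b)
E
python3 - <<'E'
from h import *
import pickle
C={n:cam(n) for n in('scene','top')}
pickle.dump(C,open('c.pkl','wb'))
for n in C: cv2.imwrite(f'pics/{n}.png',cv2.resize(C[n]['img'],(800,600),interpolation=cv2.INTER_CUBIC)); print(n,C[n]['W'][:3,3])
s=bot.read_state();print(s['time'],s['tcp_rot'],s['tool_pos'],s['width'])
E
```

```text
scene [ 0.05857357 -0.60712512  0.60145483]
top [ 4.28479462e-01 -5.39626097e-04  1.18473105e+00]
0.1 [-3.09247104e+00 -5.41635037e-01  4.41349671e-04] [ 0.22932325 -0.63452092  0.40346292] 1.0014068717828486
```

View pics/scene.png

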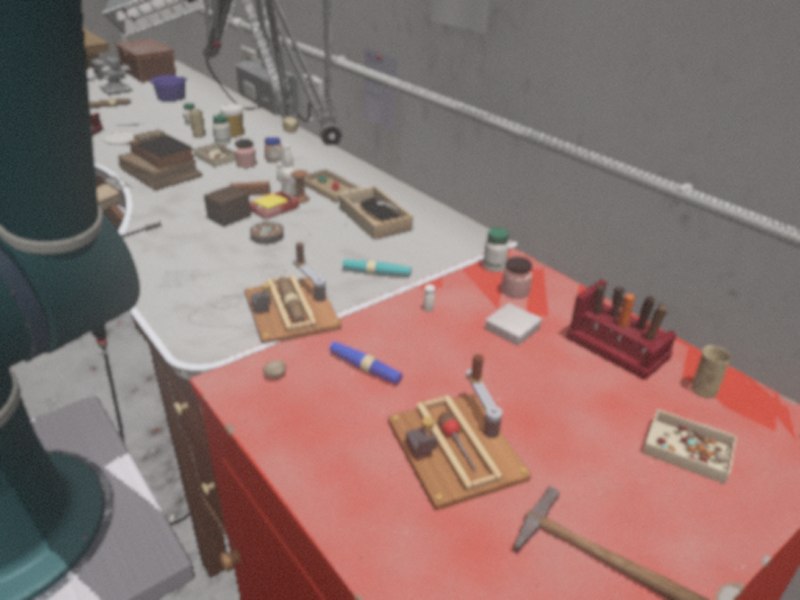

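View pics/top.png

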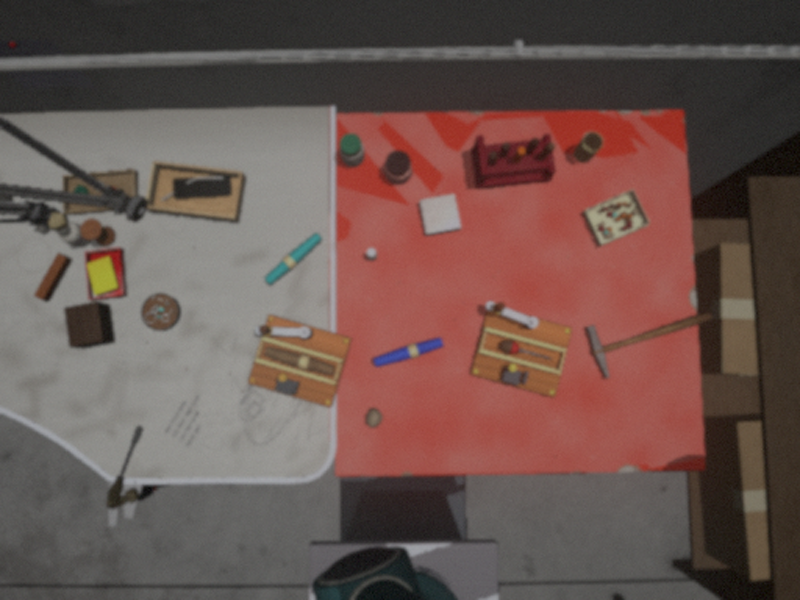

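The scene picture shows the ring-clamp cradle at (292,305) on the bench, and the graver cradle at (457,450) on the red top. The top view shows them at (300,360) and (520,350).
- **Candidates (top view):** brown ring clamp in its cradle (303,362), teal rod (293,259), blue rod (407,352), graver cradle (520,350).
- **Choice:** the cradle at (300,360), because it holds the wooden rod with the pale band. Its knob is near (263,330) and its hinge near (303,331).

Next I'll check this in a close crop and measure.

```bash
python3 - <<'E'
from h import *
import pickle
C=pickle.load(open('c.pkl','rb'))
t=C['top']['img'][190:270,145:240]; s=C['scene']['img'][145:225,145:225]
cv2.imwrite('pics/crop.png',np.hstack([cv2.resize(t,(475,400),interpolation=cv2.INTER_CUBIC),cv2.resize(s,(400,400),interpolation=cv2.INTER_CUBIC)])[:, :800])
k=.64
# base orange mask
hsv=cv2.cvtColor(C['top']['img'],cv2.COLOR_BGR2HSV)
m=cv2.inRange(hsv,(8,90,60),(22,255,255)); m[:, :155]=0;m[:,228:]=0;m[:195]=0;m[265:]=0
m=cv2.morphologyEx(m,cv2.MORPH_CLOSE,np.ones((9,9)))
c=max(cv2.findContours(m,0,2)[0],key=cv2.contourArea)
b=cv2.boxPoints(cv2.minAreaRect(c)); P=[onz(C['top'],p,.012) for p in b]; print(b,np.round(P,3),'ctr',np.mean(P,0))
print([np.linalg.norm(P[i]-P[i-1]) for i in range(4)])
print('band',onz(C['top'],(303*k,362*k),.03),'hinge',onz(C['top'],(303*k,332*k),.05),'knob',onz(C['top'],(263*k,330*k),.085))
print(tri(C['top'],(263*k,330*k),C['scene'],(299*k,243*k)))
E
```

```text
[[158.07547 244.73584]
 [170.71698 200.49057]
 [224.60376 215.88681]
 [211.96225 260.13208]] [[0.423 0.261 0.012]
 [0.541 0.228 0.012]
 [0.497 0.084 0.012]
 [0.381 0.118 0.012]] ctr [0.46043995 0.1728053  0.012     ]
[np.float64(0.1496473920135274), np.float64(0.12240879344107279), np.float64(0.1511359420988439), np.float64(0.12168344652681055)]
band [0.4559582  0.16317877 0.03      ] hinge [0.50508288 0.16034852 0.05      ] knob [0.50684425 0.21994857 0.085     ]
(array([0.50733872, 0.21955851, 0.08542473]), np.float64(0.001212901462731103))
```

View pics/crop.png

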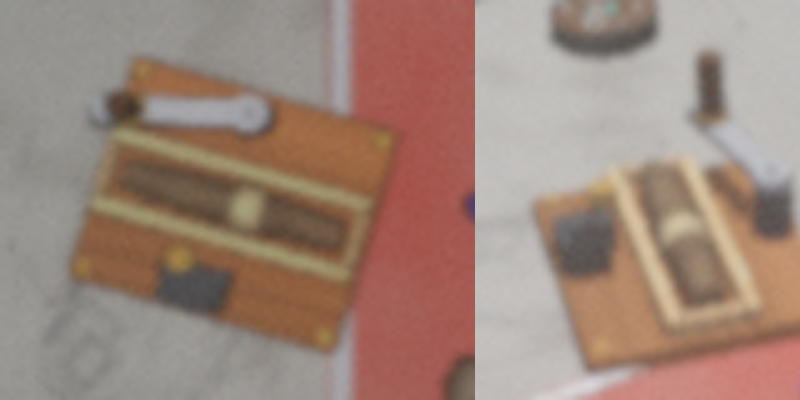

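The crop confirms the choice: a wooden rod with a pale band, its knob at crop (125,105) and the bar's hinge at (250,110).

| Quantity | Value | Check |
|---|---|---|
| Base size | 150 x 122 mm | given 150 x 124 mm |
| Cradle centre | (0.460, 0.173) | – |
| Cradle yaw | about -17° | within 20° |
| Hinge | (0.506, 0.160) | – |
| Knob | (0.507, 0.2195), top at 85 mm | height as given |
| keeper_1 | about 1.29 rad | within 1.2–1.9 |

Now I'll travel there at height.

Emit:
{"fn": "drive_tool", "kwargs": {
  "increments": [
    {"delta_pos": [25,-32,0],"turn": 0,"jaw": 0},
    {"delta_pos": [25,-32,0],"turn": 0,"jaw": 0},
    {"delta_pos": [25,-32,0],"turn": 0,"jaw": 0},
    {"delta_pos": [25,-32,0],"turn": 0,"jaw": 0},
    {"delta_pos": [25,-32,0],"turn": 0,"jaw": 0},
    {"delta_pos": [25,-32,0],"turn": 0,"jaw": 0},
    {"delta_pos": [25,-32,0],"turn": 0,"jaw": 0},
    {"delta_pos": [25,-32,0],"turn": 0,"jaw": 0}
  ]
}}

```text
time: 0.77
tool_pos: [0.3304, -0.3241, 0.4042]
tcp_rot: [-3.094, -0.541, 0.0]
wrist_force: [1.4, 0.4, -0.5]
width: 0.497
grip_force: 0.0
```

Emit:
{"fn": "drive_tool", "kwargs": {
  "increments": [
    {"delta_pos": [25,-32,0],"turn": 0,"jaw": 0},
    {"delta_pos": [25,-32,0],"turn": 0,"jaw": 0},
    {"delta_pos": [25,-32,0],"turn": 0,"jaw": 0},
    {"delta_pos": [25,-32,0],"turn": 0,"jaw": 0},
    {"delta_pos": [25,-32,0],"turn": 0,"jaw": 0},
    {"delta_pos": [25,-32,0],"turn": 0,"jaw": 0},
    {"delta_pos": [25,-32,0],"turn": 0,"jaw": 0},
    {"delta_pos": [0,0,0],"turn": 0,"jaw": 0}
  ]
}}

```text
time: 1.43
tool_pos: [0.4199, -0.0501, 0.4046]
tcp_rot: [-3.089, -0.553, -0.002]
wrist_force: [0.1, 0.2, -0.2]
width: 0.505
grip_force: 0.0
```

Emit:
{"fn": "drive_tool", "kwargs": {
  "increments": [
    {"delta_pos": [0,0,0],"turn": -0.122,"jaw": 0},
    {"delta_pos": [0,0,0],"turn": -0.122,"jaw": 0},
    {"delta_pos": [0,0,0],"turn": -0.122,"jaw": 0},
    {"delta_pos": [0,0,0],"turn": -0.122,"jaw": 0},
    {"delta_pos": [0,0,0],"turn": -0.122,"jaw": 0},
    {"delta_pos": [0,0,0],"turn": -0.122,"jaw": 0},
    {"delta_pos": [0,0,0],"turn": -0.122,"jaw": 0},
    {"delta_pos": [0,0,0],"turn": -0.122,"jaw": 0}
  ]
}}

```text
time: 2.1
tool_pos: [0.4186, -0.0563, 0.4042]
tcp_rot: [-2.473, -1.936, 0.001]
wrist_force: [-0.6, 0.2, 0.1]
width: 0.497
grip_force: 0.0
```

Emit:
{"fn": "drive_tool", "kwargs": {
  "increments": [
    {"delta_pos": [0,0,0],"turn": -0.122,"jaw": 0},
    {"delta_pos": [0,0,0],"turn": -0.122,"jaw": 0},
    {"delta_pos": [0,0,0],"turn": 0,"jaw": 0}
  ]
}}

```text
time: 2.35
tool_pos: [0.4186, -0.0563, 0.4043]
tcp_rot: [-2.222, -2.22, 0.001]
wrist_force: [-0.7, 0.9, 0.9]
width: 0.501
grip_force: 0.0
```

Emit:
{"fn": "drive_tool", "kwargs": {
  "increments": [
    {"delta_pos": [39,12.5,0],"turn": 0,"jaw": 0},
    {"delta_pos": [39,12.5,0],"turn": 0,"jaw": 0},
    {"delta_pos": [39,12.5,0],"turn": 0,"jaw": 0},
    {"delta_pos": [39,12.5,0],"turn": 0,"jaw": 0},
    {"delta_pos": [39,12.5,0],"turn": 0,"jaw": 0},
    {"delta_pos": [39,12.5,0],"turn": 0,"jaw": 0},
    {"delta_pos": [39,12.5,0],"turn": 0,"jaw": 0},
    {"delta_pos": [0,0,0],"turn": 0,"jaw": 0}
  ]
}}

```text
time: 3.02
tool_pos: [0.5089, 0.2219, 0.4042]
tcp_rot: [-2.224, -2.216, -0.005]
wrist_force: [1.1, -0.2, -0.4]
width: 0.498
grip_force: 0.0
```

```bash
python3 - <<'E'
from h import *
import pickle
c=cam('wrist');pickle.dump(c,open('w.pkl','wb'))
cv2.imwrite('pics/w1.png',cv2.resize(c['img'],(800,600)))
print(c['s']['tool_pos'],c['s']['tcp_rot'],c['s']['q'],c['W'])
for n,P in dict(knobtop=(.507,.2195,.085),hinge=(.506,.160,.05),grasp=c['s']['tool_pos']-np.array([0,0,.155])).items(): print(n,proj(c,P)/.64)
E
```

```text
[0.50894566 0.22194626 0.40423876] [-2.22402676 -2.216351   -0.00464497] [0.36548174 0.03740889 1.86358632 0.00297558 1.23861112 0.36797142] [[ 9.99992135e-01 -3.84282096e-03 -9.81401068e-04  5.09449889e-01]
 [-3.96484504e-03 -9.62203536e-01 -2.72302471e-01  2.92855064e-01]
 [ 1.02102068e-04  2.72304221e-01 -9.62211204e-01  3.74025870e-01]
 [ 0.00000000e+00  0.00000000e+00  0.00000000e+00  1.00000000e+00]]
knobtop [397.66773427 290.85642877]
hinge [397.16991476 352.03305586]
grasp [400.12253159 408.90779196]
```

View pics/w1.png

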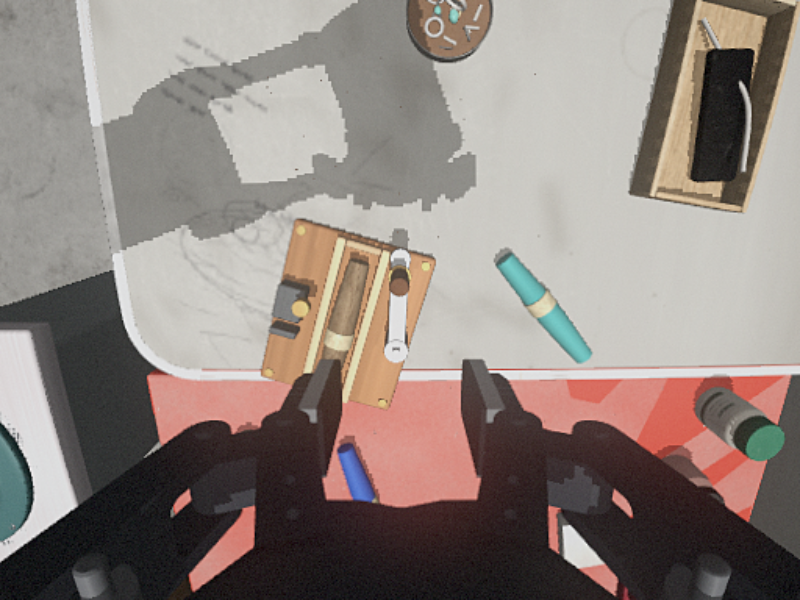

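The wrist view shows the knob top at (400,287) and the hinge at (396,350). The predictions were (398,291) and (397,352), so the tool is over the knob to within about 3 mm. I'll descend and close gently.

Emit:
{"fn": "drive_tool", "kwargs": {
  "increments": [
    {"delta_pos": [0,0,35],"turn": 0,"jaw": 0},
    {"delta_pos": [0,0,35],"turn": 0,"jaw": 0},
    {"delta_pos": [0,0,35],"turn": 0,"jaw": 0},
    {"delta_pos": [0,0,35],"turn": 0,"jaw": 0},
    {"delta_pos": [0,0,18],"turn": 0,"jaw": 0},
    {"delta_pos": [0,0,16],"turn": 0,"jaw": 0},
    {"delta_pos": [0,0,0],"turn": 0,"jaw": 0}
  ],
  "grip_force": 20
}}

```text
time: 3.65
tool_pos: [0.5051, 0.2144, 0.2264]
tcp_rot: [-2.227, -2.211, 0.013]
wrist_force: [-0.3, -1.1, -0.4]
width: 0.503
grip_force: 0.0
```

Emit:
{"fn": "drive_tool", "kwargs": {
  "increments": [
    {"delta_pos": [0,0,0],"turn": 0,"jaw": -1},
    {"delta_pos": [0,0,0],"turn": 0,"jaw": -1},
    {"delta_pos": [0,0,0],"turn": 0,"jaw": -1},
    {"delta_pos": [0,0,0],"turn": 0,"jaw": -1},
    {"delta_pos": [0,0,0],"turn": 0,"jaw": -1},
    {"delta_pos": [0,0,0],"turn": 0,"jaw": -1}
  ],
  "grip_force": 20
}}

```text
time: 4.15
tool_pos: [0.5082, 0.2166, 0.2321]
tcp_rot: [2.225, 2.216, 0.002]
wrist_force: [0.2, -4.2, 5.3]
width: 0.15
grip_force: 21.1
```

```bash
python3 - <<'E'
from h import *
c=cam('wrist')
cv2.imwrite('pics/w2.png',cv2.resize(c['img'],(800,600)))
print({k:np.round(c['s'][k],3) for k in('tool_pos','wrist_force','width','grip_force')})
E
```

```text
{'tool_pos': array([0.508, 0.217, 0.232]), 'wrist_force': array([ 0.171, -4.18 ,  5.3  ]), 'width': np.float64(0.15), 'grip_force': np.float64(21.106)}
```

View pics/w2.png

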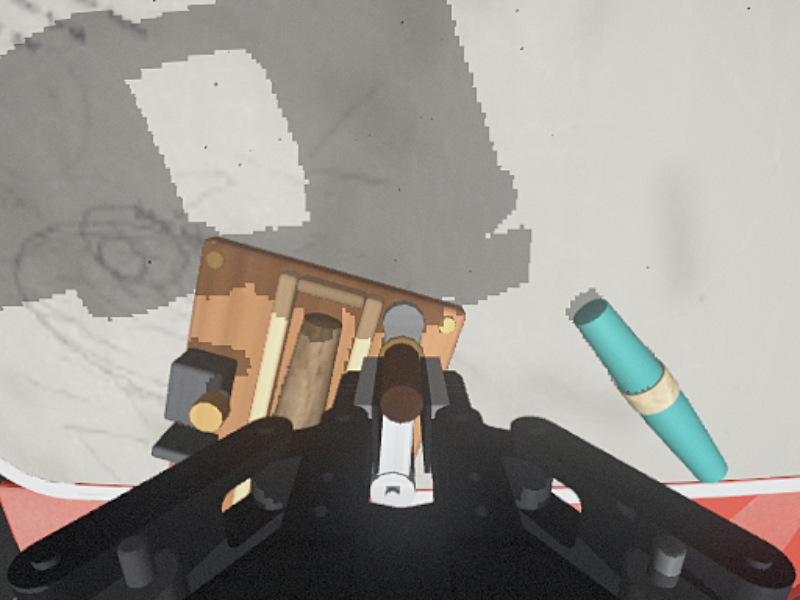

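The knob is between the pads at (402,390), and the width of 0.15 × 85 ≈ 13 mm fits its 14 mm. Now I'll swing it along the arc, turning the tool with the bar.

Emit:
{"fn": "drive_tool", "kwargs": {
  "increments": [
    {"delta_pos": [-0.4,-6.8,0],"turn": -0.11,"jaw": -1},
    {"delta_pos": [-0.4,-6.8,0],"turn": -0.11,"jaw": -1},
    {"delta_pos": [-0.4,-6.8,0],"turn": -0.11,"jaw": -1},
    {"delta_pos": [-0.4,-6.8,0],"turn": -0.11,"jaw": -1},
    {"delta_pos": [-0.4,-6.8,0],"turn": -0.11,"jaw": -1},
    {"delta_pos": [-0.4,-6.8,0],"turn": -0.11,"jaw": -1},
    {"delta_pos": [0,0,0],"turn": 0,"jaw": -1}
  ]
}}

```text
time: 4.78
tool_pos: [0.4697, 0.2047, 0.2322]
tcp_rot: [1.383, 2.82, 0.006]
wrist_force: [-0.6, 4.8, 3.9]
width: 0.153
grip_force: 21.2
```

```bash
python3 - <<'E'
from h import *
s=bot.read_state();M=R.from_rotvec(s['tcp_rot']).as_matrix()
h=np.array([.506,.160]);d=np.array(s['tool_pos'])[:2]-h
print(s['tool_pos'],s['wrist_force'],s['grip_force'],s['width'],'r',np.hypot(*d),'bar dir',np.arctan2(d[1],d[0]),'psi',np.arctan2(M[1,1],M[0,1]),'shut dir',np.arctan2(.292,-.956))
E
```

```text
[0.46972826 0.20474329 0.23220473] [-0.57531944  4.78238628  3.92351727] 21.215940713882446 0.1529946002175864 r 0.05759862091638256 bar dir 2.2520054730345413 psi 0.658930964671424 shut dir 2.8451531483359993
```

Emit:
{"fn": "drive_tool", "kwargs": {
  "increments": [
    {"delta_pos": [-0.3,-6.6,0],"turn": -0.107,"jaw": -1},
    {"delta_pos": [-0.3,-6.6,0],"turn": -0.107,"jaw": -1},
    {"delta_pos": [-0.3,-6.6,0],"turn": -0.107,"jaw": -1},
    {"delta_pos": [-0.3,-6.6,0],"turn": -0.107,"jaw": -1},
    {"delta_pos": [-0.3,-6.6,0],"turn": -0.107,"jaw": -1},
    {"delta_pos": [0,-4,0],"turn": -0.05,"jaw": -1},
    {"delta_pos": [0,0,0],"turn": 0,"jaw": -1}
  ]
}}

```text
time: 5.37
tool_pos: [0.449, 0.1751, 0.2321]
tcp_rot: [0.517, 3.096, 0.006]
wrist_force: [0.4, 4.0, 4.5]
width: 0.154
grip_force: 21.4
```

```bash
python3 - <<'E'
from h import *
s=bot.read_state();M=R.from_rotvec(s['tcp_rot']).as_matrix()
h=np.array([.506,.160]);d=np.array(s['tool_pos'])[:2]-h
print(s['tool_pos'],s['wrist_force'],s['torque'],s['grip_force'],s['width'],'r',np.hypot(*d),'bar dir',np.arctan2(d[1],d[0]),'psi',np.arctan2(M[1,1],M[0,1]))
c=cam('wrist')
cv2.imwrite('pics/w3.png',cv2.resize(c['img'],(800,600)))
E
```

```text
[0.44896303 0.17509609 0.23212023] [0.4227128  3.96299929 4.53159038] [0.60097712 0.05445253 0.07136559] 21.367999613285065 0.15446477578561507 r 0.05900091882402029 bar dir 2.8828534134096335 psi 1.2400074525006441
```

View pics/w3.png

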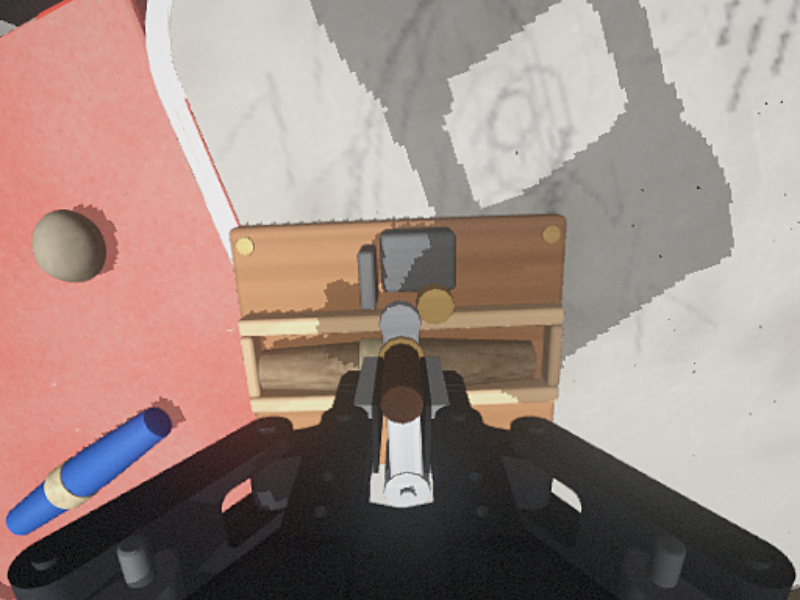

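The bar tip at (400,322) has passed the roller at (436,305). The end stop at (367,275) is still a few mm off, so I'll push on gently until the force shows the stop.

Emit:
{"fn": "drive_tool", "kwargs": {
  "increments": [
    {"delta_pos": [0,-3,0],"turn": -0.04,"jaw": -1},
    {"delta_pos": [0,-2,0],"turn": -0.03,"jaw": -1},
    {"delta_pos": [0,0,0],"turn": 0,"jaw": -1},
    {"delta_pos": [0,0,0],"turn": 0,"jaw": -1}
  ]
}}

```text
time: 5.75
tool_pos: [0.4486, 0.1733, 0.2324]
tcp_rot: [0.415, 3.108, 0.018]
wrist_force: [3.3, 20.6, -1.5]
width: 0.154
grip_force: 21.5
```

The force rose to 20 N and motion stopped, so the bar is at the stop. I'll release and lift off.

Emit:
{"fn": "drive_tool", "kwargs": {
  "increments": [
    {"delta_pos": [0,3,0],"turn": 0,"jaw": -1},
    {"delta_pos": [0,0,0],"turn": 0,"jaw": -0.1},
    {"delta_pos": [0,0,0],"turn": 0,"jaw": -0.1},
    {"delta_pos": [0,0,0],"turn": 0,"jaw": -0.1},
    {"delta_pos": [0,0,0],"turn": 0,"jaw": -0.1},
    {"delta_pos": [0,0,0],"turn": 0,"jaw": -0.1}
  ]
}}

```text
time: 6.25
tool_pos: [0.447, 0.1718, 0.2302]
tcp_rot: [-0.408, -3.114, 0.001]
wrist_force: [0.2, 0.2, -0.6]
width: 0.449
grip_force: 0.0
```

Emit:
{"fn": "drive_tool", "kwargs": {
  "increments": [
    {"delta_pos": [0,0,-20],"turn": 0,"jaw": -0.1},
    {"delta_pos": [0,0,-30],"turn": 0,"jaw": -0.1},
    {"delta_pos": [0,0,-40],"turn": 0,"jaw": -0.1},
    {"delta_pos": [-20,0,-30],"turn": 0,"jaw": -0.1},
    {"delta_pos": [-20,0,-20],"turn": 0,"jaw": -0.1},
    {"delta_pos": [0,0,0],"turn": 0,"jaw": -0.1},
    {"delta_pos": [0,0,0],"turn": 0,"jaw": -0.1}
  ]
}}

```text
time: 6.83
tool_pos: [0.4871, 0.1616, 0.3723]
tcp_rot: [0.409, 3.112, 0.002]
wrist_force: [-0.6, 0.1, -0.5]
width: 0.452
grip_force: 0.0
```

```bash
python3 - <<'E'
from h import *
c=cam('wrist');t=cam('top')
print(c['s']['time'],c['s']['wrist_force'])
cv2.imwrite('pics/end.png',np.hstack([cv2.resize(c['img'][60:300,130:390],(433,400)),cv2.resize(t['img'][190:270,145:215],(350,400))]))
E
```

```text
6.8333 [-0.64323886  0.1303911  -0.47608177]
```

View pics/end.png

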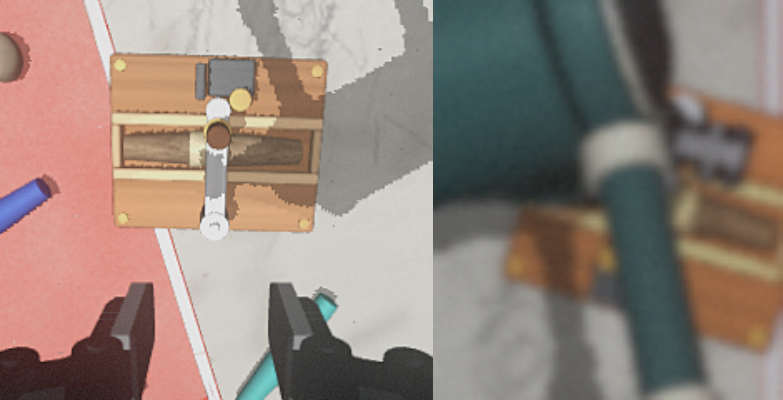

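The end view shows the bar straight across the clamp, its tip at (218,105) seated between the stop (201,80) and the roller (240,100). The clamp lies in the trough, and the gripper is clear.

```bash
python3 -c "
from workcell import bot
print(bot.finish_job())"
```

```text
the job is handed in; nothing more can be done
None
```

The ring clamp's keeper bar is swung shut past the roller to its stop and released; the graver's cradle was left untouched, and the job was handed in at about 7 s (no verdict was returned).

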